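# Park the vegetable slicer's insert past its spring catch

### The arm

A 6-joint arm with a two-finger parallel gripper is mounted at the origin on a cart in front of the work surface, level with it; the furniture and walls round the work are solid. World frame = base frame: x ahead of the robot, y to its left, z up, the work surface at z = 0. Lengths are in mm, angles in rad, forces in N, time in s.
With the tool pointing down it reaches from about 275 to 750 mm from the base axis. Payload 10.2 kg.
Tool frame: the origin (TCP) lies midway between the tips of the shut fingers; the grasp point (between the pads) lies 19 mm behind it; z points along the fingers, y is the line along which they close (so a half turn about z gives the same grasp; the last joint's range is limited). The gripper opens to 85 mm and grips with 20 to 120 N. Pads are 22 mm wide; open, the fingers measure 114 mm over their backs; the gripper's body (76 mm by 85 mm) begins 54 mm behind the grasp point. The pads swing forward as they close: fully open they stand 13 mm farther back than shut.
Start: joints at [-1.518, 0.313, 1.498, -0, 1.331, -0.223], TCP at [142.953, -505.169, 199.194] pointing down, gripper open.
Joint ranges: [-2.94, 2.94], [-0.97, 2.17], [0.19, 2.56], [-1.23, 4.37], [0.02, 3.11], [-2.88, 2.88]. Speed limits (rad/s): [2.39, 2.39, 3.01, 3.14, 3.14, 3.14].

### API

Orientations are given as [roll, pitch, yaw] about the fixed x, y, z axes, in that order (R = Rz(yaw) Ry(pitch) Rx(roll)).
In Python, from bench import robot gives the robot as it stands. Calls block until the motion is done:
- robot.goto(position, orientation): joint-space move of the TCP to a pose.
- robot.move_linear(position, rotation=None, vel=150, force_limit=None): straight line of the TCP; rotation=None keeps the orientation; vel is the mean speed in mm/s. With force_limit (N) it stops when the force on the tool has changed by that much, and returns True; else False.
- robot.move_joints(angles): joint-space move.
- robot.move_gripper(opening): finger opening in mm; the grip force is fixed at half the most; returns when the fingers have stopped.
- robot.wait(seconds).
- robot.ik(position, orientation): joint angles nearest the present ones, or None.
- robot.state(): the state.
- robot.snapshot(name): name is "scene" or "top" or "wrist"; returns a dict with "frame" (400x640x3 uint8, red, green, blue), "fx", "fy", "cx", "cy" (pixels), "extrinsics" (4x4, takes a point from camera to world coordinates); the wrist camera has in their place "T_tool_cam" (4x4, takes a point from camera to tool coordinates, whose origin is the TCP and whose axes are the flange's). Camera axes: x right, y up, looking along -z (the intrinsics and any distortion apply to the point x, -y, -z); pixel columns grow to the right and rows downward; lengths in mm; the calibration is good to about 2 mm. A picture is of the moment at which its call begins: read the wrist's pose just before it. There is no depth.
A pose or a line that the arm cannot do raises robot.IKError and nothing moves.
- robot.job_done(): hands the job in; it is judged then, once.
The state is a dict: "time": time; "joints": joint angles; "qvel": joint speeds; "effort": joint torques, N m; "tcp_pos": TCP position; "tool_rot": TCP orientation; "force": force on the tool from outside, world axes, zero at the start; "wrist_torque": the same for the moment, N m; "finger_gap": finger opening in mm; "grasp_force": force on a finger pad.
Only numpy, scipy, OpenCV 4.12 (cv2) and the standard library are available. Lean on these libraries where they do the work, as an engineer would, in place of code of your own. Each camera call takes 0.05 s, during which the arm holds its last target. There are 200 camera calls.

### The job

Make the vegetable slicer safe to put away: hold its spring catch down with a fingertip and, keeping it down, push the sliding insert by its grip bar towards the blade, past the middle setting, to the parked end of its travel, then let go so that the catch springs fully up and locks the insert there. Only press and push: do not take the grip bar between the fingers, keep off the blade, and leave everything else where it stands.

Things in the scene. Friction and masses are not known exactly. Their poses are not given: they have to be found in the camera images.
- slicer: White flat vegetable slicer, fixed by suction feet. Frame 132 wide (x), y from -180 to 170, plus loop handle to y = 232; side walls 24 high, 16 wide. Origin: middle of frame, worktop level. y axis: lengthwise, from the tail (catch, grip bar) to the blade end; x: across, away from the catch side; z up. Place and yaw (within 0.25 rad) vary.
- blade: Steel blade strip, 100 x 26 x 1.6, lying across the slicer; origin at its middle (slicer frame 0, 49, 20). Do not touch.
- insert (a joint): Travel (m) along slicer +y of the grey sliding insert (plate 98x170x5, top 18 above worktop), friction 2 to 3 N, stays where put. 0: thick setting (start, 1.8 mm play); 0.020 thin; 0.040 parked; hard stop 0.0415. At each setting (within 2 mm) a notch lets the catch tooth rise and block the insert; between them the plate keeps the tooth down (catch about 0.0065).
- catch (a joint): Spring catch, m pressed down: 0 fully up (locking), 0.010 bottomed. The insert is free to move when it is pressed 0.007 or more. Spring 2 N at the top, 5 N at the bottom; it springs up by itself when let go with a notch above its tooth.
- catch_top (a point): Middle of the top of the catch's thumb bar: steel, 14 wide (slicer x), 80 long (slicer y), above the side wall on the slicer's -x side (towards the robot). Top 40 above worktop when up, 30 bottomed, then still 6 above the wall and 12 above the insert plate, so a wider fingertip may overhang it. Moves only up and down. Slicer frame (-58, -110, 40).
- push_face (a point): Middle of the tail-side (-y) face of the overhanging end of the insert's grip bar; push here. The bar bridges the slicer on two 10 mm posts (x = -33, 42): x -74 to 48, 12 thick in y, 43.5 to 57.5 above worktop, 3.5 above the raised thumb bar: a fingertip on the thumb bar tailward of it pushes it with its flank. At 0 the face is at slicer y = -118. Moves with the insert.
- food_holder: White round food holder with knob, 80 diameter, 62 high, loose beside the slicer; origin under its middle. Leave alone.
- mill: Small clear mill, 44 diameter, 90 high, loose; origin under its middle. Leave alone.
- spice_jar: Spice jar, 41 diameter, 105 high, loose; origin under its middle. Leave alone.
- teaspoon: Steel teaspoon, 134 x 27 x 12, lying loose on the robot's side of the slicer; origin under its middle, x along it. Leave alone.

How it is judged:
By the outcome, as a careful person would: the job done as asked, in the order asked, and still so for the second after the job is handed in, with the robot touching nothing.
It also fails if it takes over 35 s, if anything falls off the work surface, if the arm or the gripper's body presses on something with over 40 N, if the wrist force passes 120 N, or if a joint passes its speed limit or range.

## Working session

There is one attempt and no reset: what is moved stays moved. The work goes in short steps, each a Python script; the robot and the scene stay as the last script left them, time stands still between calls to the robot, and variables do not carry over. Pictures are saved under pics/ and viewed, at most 10 in all, crops included, and the job is handed in when it is done.

```bash
ls; mkdir -p pics; python3 - <<'E'
from bench import robot
import cv2,numpy as np
for n in ("scene","top"):
    s=robot.snapshot(n); cv2.imwrite(f"pics/{n}0.png",s["frame"][:,:,::-1]); print(n,s["fx"],s["fy"],s["cx"],s["cy"],[k for k in s],np.round(s["extrinsics"],3).tolist())
print(robot.state())
E
```

```text
pics
scene 437.20951961612934 437.20951961612934 315.8841387432912 201.74872235723205 ['frame', 'fx', 'fy', 'cx', 'cy', 'extrinsics'] [[-0.764, 0.439, -0.473, 110.235], [-0.645, -0.54, 0.541, 482.481], [-0.019, 0.718, 0.696, 685.011], [0.0, 0.0, 0.0, 1.0]]
top 443.666178785323 443.666178785323 323.87664908244153 192.7758794595024 ['frame', 'fx', 'fy', 'cx', 'cy', 'extrinsics'] [[0.026, 0.985, -0.17, 373.229], [-1.0, 0.027, 0.003, 27.225], [0.008, 0.17, 0.985, 975.805], [0.0, 0.0, 0.0, 1.0]]
{'time': 0.1, 'joints': array([-1.51834052e+00,  3.13391247e-01,  1.49833296e+00, -2.45208648e-05,
        1.33097940e+00, -2.23411919e-01]), 'qvel': array([ 0.00025625, -0.00019877, -0.00290959,  0.00074223,  0.00093977,
       -0.00162656]), 'effort': array([ 2.03900643e-03, -4.12899792e+01, -2.60139334e+01, -2.46930895e-04,
        3.06961316e-03,  8.89705547e-06]), 'tcp_pos': array([ 142.96258241, -504.8998077 ,  198.70434587]), 'tool_rot': array([-3.14050403e+00, -2.22920618e-04,  2.75873445e-01]), 'force': array([-0.40010301,  0.04557268, -0.53475612]), 'wrist_torque': array([0.03307697, 0.01231475, 0.03446939]), 'grasp_force': 0.0, 'finger_gap': 85.24341957784458}
```

View pics/top0.png

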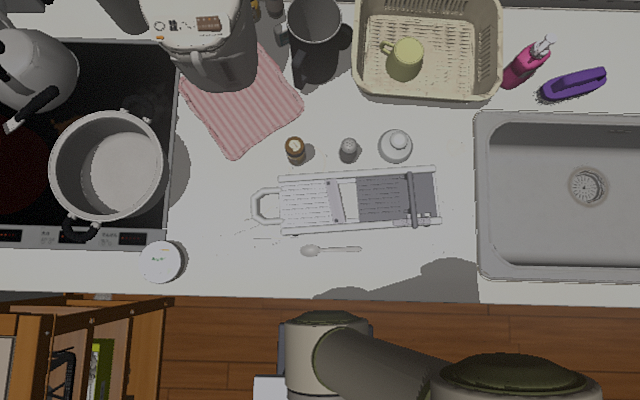

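View pics/scene0.png

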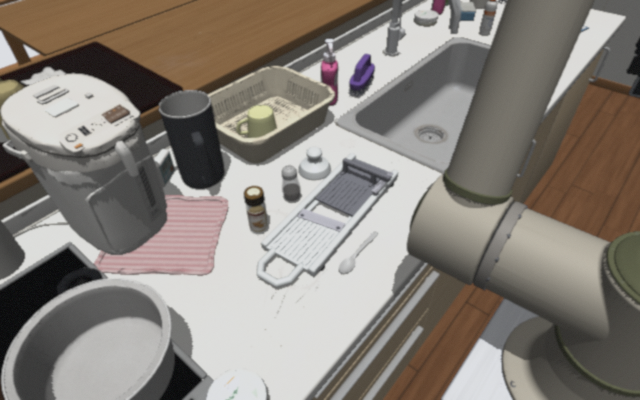

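The top view shows the slicer at columns 250–440, rows 165–237, with its loop handle on the left (world +y). The dark grip bar is near column 411, rows 172–228, and the catch is at the lower right around (425,225). The spoon lies below the slicer, and the holder, mill and jar above it. Next I'll take a rough pose from the top view and then a closer wrist picture.

```bash
cat > h.py <<'E'
from bench import robot
import numpy as np, cv2
from scipy.spatial.transform import Rotation as Ro
def cam(name):
    st=robot.state(); s=robot.snapshot(name)
    if name=="wrist":
        T=np.eye(4); T[:3,:3]=Ro.from_euler("xyz",st["tool_rot"]).as_matrix(); T[:3,3]=st["tcp_pos"]; s["E"]=T@s["T_tool_cam"]
    else: s["E"]=s["extrinsics"]
    return s
def ray(s,uv,z):
    d=s["E"][:3,:3]@np.array([(uv[0]-s["cx"])/s["fx"],-(uv[1]-s["cy"])/s["fy"],-1]); o=s["E"][:3,3]
    return o+d*(z-o[2])/d[2]
def proj(s,P):
    p=np.linalg.inv(s["E"])@np.append(P,1); return np.array([s["cx"]+s["fx"]*p[0]/-p[2], s["cy"]-s["fy"]*p[1]/-p[2]])
E
python3 - <<'E'
from h import *
s=cam("top")
# corners clicked roughly, z=24
for n,uv in dict(tl=(278,170),tr=(437,166),br=(441,229),bl=(281,236)).items(): print(n,ray(s,uv,24).round(1))
w=robot.snapshot("wrist"); print(w["fx"],w["cx"],w["cy"],np.round(w["T_tool_cam"],3).tolist(),[k for k in w])
cv2.imwrite("pics/crop.png",cv2.resize(s["frame"][155:248,240:450,::-1],None,fx=3.8,fy=3.8,interpolation=cv2.INTER_CUBIC))
E
```

```text
tl [585.5 126.1  24. ]
tr [ 604.1 -223.6   24. ]
br [ 465.3 -229.8   24. ]
bl [441.2 113.4  24. ]
292.93803422033034 320.59534806216845 198.61849675085224 [[0.0, 0.949, 0.315, 79.61], [1.0, 0.0, -0.0, -0.896], [-0.0, 0.315, -0.949, -175.417], [0.0, 0.0, 0.0, 1.0]] ['frame', 'fx', 'fy', 'cx', 'cy', 'T_tool_cam']
```

View pics/crop.png

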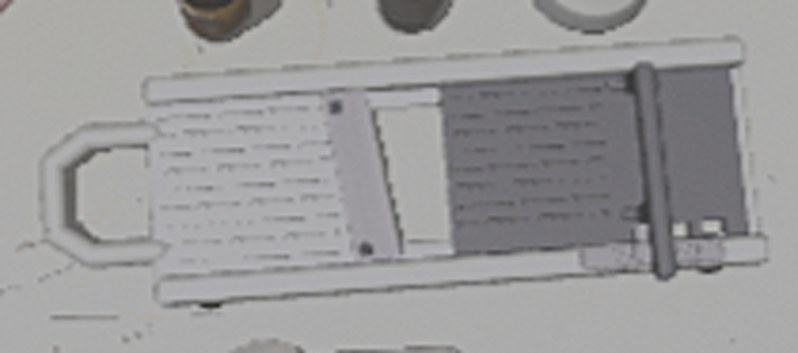

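```bash
python3 - <<'E'
from h import *
s=cam("top")
C={k:ray(s,(240+c/3.8,155+r/3.8),24)[:2] for k,(c,r) in dict(tl=(143,78),tr=(743,38),bl=(160,305),br=(768,262)).items()}
O=sum(C.values())/4; v=C["tl"]-C["tr"]+C["bl"]-C["br"]; yaw=np.arctan2(-v[0],v[1])
print(C,O,yaw,np.linalg.norm(v)/2)
robot.move_gripper(0)
P=O+Ro.from_euler("z",yaw).as_matrix()[:2,:2]@[-45,-200]
ori=[np.pi,0,yaw+np.pi/2]
print(P,robot.ik([*P,130],ori))
robot.goto([*P,130],ori); robot.wait(.3)
s=cam("wrist"); print(robot.state()["tcp_pos"],robot.state()["time"],robot.state()["joints"])
cv2.imwrite("pics/w1.png",s["frame"][:,:,::-1]); np.savez("w1.npz",**s); np.savez("o.npz",O=O,yaw=yaw)
R=Ro.from_euler("z",yaw).as_matrix()
for q in ((-58,-150,40),(-58,-70,40),(-74,-118,57.5),(-66,-180,24)): print(q,proj(s,np.append(O,0)+R@q))
E
```

```text
{'tl': array([573.0689481 , 126.35066452]), 'tr': array([ 606.28560885, -220.40135303]), 'bl': array([442.83054671, 111.1161373 ]), 'br': array([ 476.2283756 , -232.37625566])} [524.60336982 -53.82770172] 0.09621059316399203 346.7256972233972
[ 499.02392663 -257.22556819] [-0.68460199  0.45271868  1.48382652  0.          1.20504746 -0.78081259]
[ 498.86869804 -257.51538053  130.02418572] 2.9833 [-6.85192257e-01  4.52666194e-01  1.48383950e+00  5.74508084e-06
  1.20505869e+00 -7.80763110e-01]
(-58, -150, 40) [307.91389538 138.08151463]
(-58, -70, 40) [306.48126839  37.61722612]
(-74, -118, 57.5) [286.48770869 100.24025397]
(-66, -180, 24) [300.86117836 167.27022726]
```

View pics/w1.png

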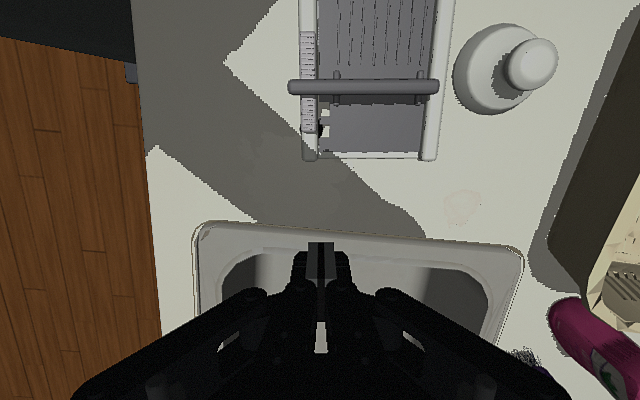

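The wrist view shows the thumb bar at column ~308 with its ends near rows 30 and 131, the grip bar from (288,86) to (438,86), and the frame tail at row ~160. That is about 6 px off my prediction, so I'll take the edges from the pixels.

```bash
python3 - <<'E'
import cv2
im=cv2.imread("pics/w1.png")[20:170,280:450]
cv2.imwrite("pics/w1c.png",cv2.resize(im,None,fx=4,fy=4,interpolation=cv2.INTER_NEAREST))
E
```

```text
(no output)
```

View pics/w1c.png

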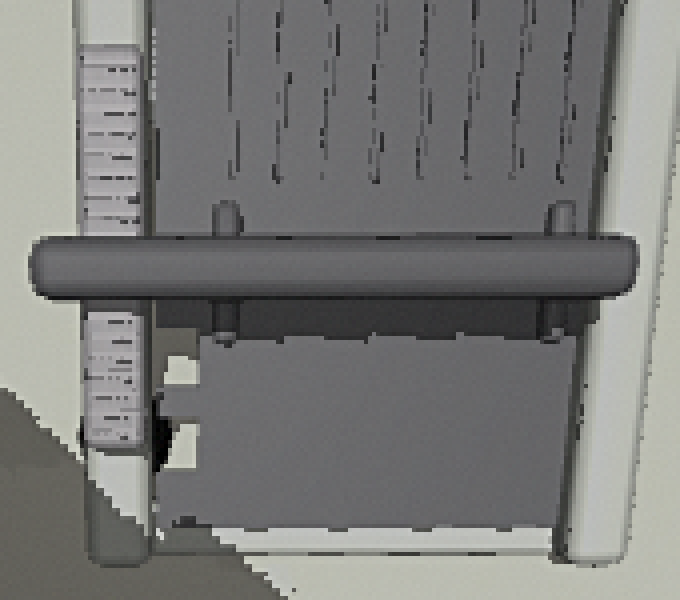

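The crop shows the thumb bar top from (307.5,31) to (309,131) in full-image pixels. The grip bar spans columns 287.5–439.5 and rows 79–94.7.

```bash
python3 - <<'E'
from h import *
s=dict(np.load("w1.npz")); 
a=ray(s,(307.5,31.2),40)[:2]; b=ray(s,(309,130.7),40)[:2]; print("thumb",a,b,np.linalg.norm(a-b),"exp 80")
l=ray(s,(287.5,86.7),50.5)[:2]; r=ray(s,(439.5,86.7),50.5)[:2]; print("bar",l,r,np.linalg.norm(l-r),"exp 122")
v=r-l; yb=np.arctan2(v[1],v[0]); d=a-b; yt=np.arctan2(-d[0],d[1]); print("yaw",yb,yt)
c=(a+b)/2; yaw=.5*(yb+yt)
R=Ro.from_euler("z",yaw).as_matrix()[:2,:2]
O1=c-R@[-58,-110]; O2=(l+r)/2-R@[-13,-112]; print(O1,O2)
tl=ray(s,(280+88/4,20+565/4),24)[:2]; print("tail corner in slicer (exp -66,-180)",R.T@(tl-O1))
f=ray(s,(320,94.7),47)[:2]; print("face y (exp -118)",R.T@(f-O1))
np.savez("o.npz",O=O1,yaw=yaw)
E
```

```text
thumb [ 474.04217764 -124.42166516] [ 481.71258943 -202.18188921] 78.1376200135123 exp 80
bar [ 461.70993253 -167.92208724] [ 584.83405575 -156.14861234] 123.68574869741155 exp 122
yaw 0.09533295123725792 0.09832376231044529
[524.97121634 -48.20976655] [525.38326187 -49.30317804]
tail corner in slicer (exp -66,-180) [ -65.77947327 -179.56768805]
face y (exp -118) [ -48.10655164 -119.14027825]
```

```bash
python3 - <<'E'
from h import *
o=np.load("o.npz"); O,yaw=o["O"],float(o["yaw"]); R=Ro.from_euler("z",yaw).as_matrix()[:2,:2]
W=lambda x,y,z:[*(O+R@[x,y]),z]
ori=[np.pi,0,yaw+np.pi/2]
def show(m):
    st=robot.state(); print(m,round(st["time"],2),"slicer",(R.T@(st["tcp_pos"][:2]-O)).round(2),"z",st["tcp_pos"][2].round(2),"F",(R.T@st["force"][:2]).round(2),st["force"][2].round(2),st["grasp_force"],round(st["finger_gap"],1))
robot.move_linear(W(-58,-134,90),ori,vel=120); show("above")
robot.move_linear(W(-58,-134,46),vel=60); robot.wait(.2); show("near")
hit=robot.move_linear(W(-58,-134,29.5),vel=15,force_limit=9); print(hit); show("pressed")
robot.wait(.2); show("settled")
s=cam("wrist"); cv2.imwrite("pics/w2.png",s["frame"][:,:,::-1])
E
```

```text
above 3.83 slicer [ -57.66 -134.67] z 90.43 F [ 0.47 -0.51] -0.09 0.0 0.1
near 4.91 slicer [ -57.85 -134.11] z 46.31 F [ 0.37 -0.21] 0.3 0.0 -0.1
False
pressed 6.16 slicer [ -57.95 -134.02] z 29.6 F [-0.16 -0.11] -0.24 0.0 -0.2
settled 6.36 slicer [ -57.98 -134.01] z 29.55 F [-0.29  0.38] 0.52 0.0 0.2
```

View pics/w2.png

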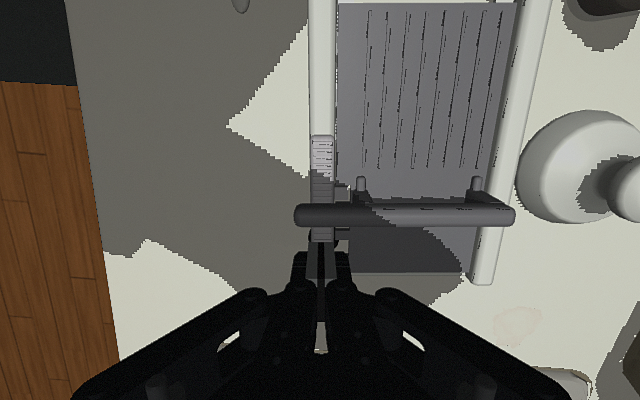

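The fingers are behind the grip bar with the tips near (322,240), but no force is felt at z = 29.6. I'll zoom in there.

```bash
python3 - <<'E'
import cv2
im=cv2.imread("pics/w2.png")[120:300,270:410]
cv2.imwrite("pics/w2c.png",cv2.convertScaleAbs(cv2.resize(im,None,fx=3.3,fy=3.3,interpolation=cv2.INTER_NEAREST),alpha=1.6,beta=20))
from h import *
st=robot.state(); print(st["force"],st["tcp_pos"],st["time"],st["effort"])
s=cam("scene"); cv2.imwrite("pics/s2.png",cv2.resize(s["frame"][130:290,240:420,::-1],None,fx=3.6,fy=3.6,interpolation=cv2.INTER_CUBIC))
E
```

```text
[ 0.58813992 -0.10867454  0.16401855] [ 480.22337252 -187.20278278   29.54629931] 6.4083 [ 1.62543918e-03 -4.37432349e+01 -2.02598995e+01 -1.16336450e-04
  2.67406858e-04  1.48305031e-05]
```

View pics/w2c.png

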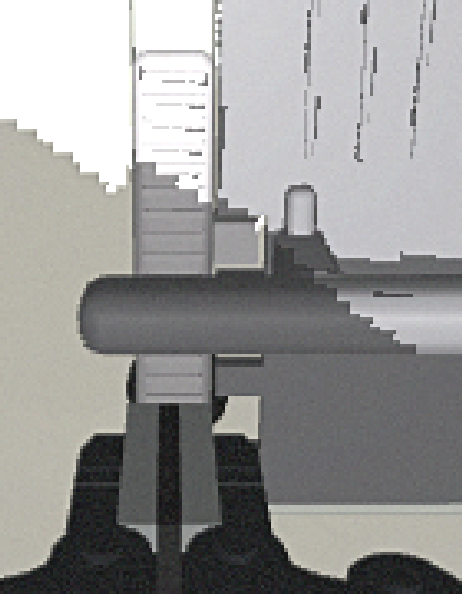

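View pics/s2.png

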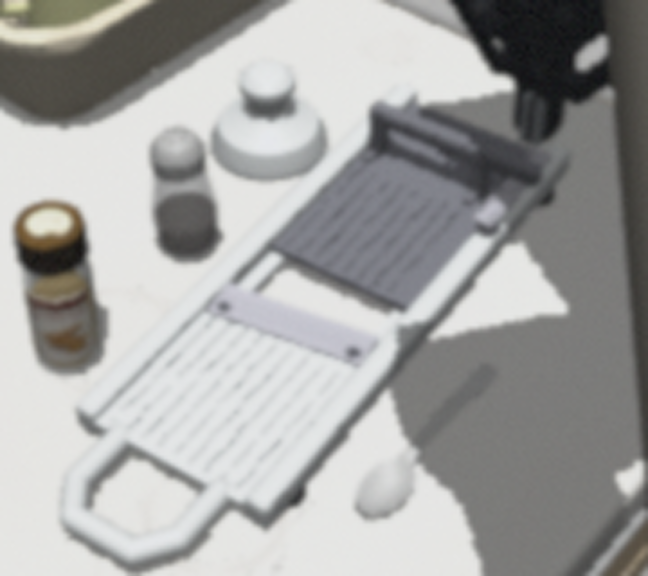

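```bash
python3 - <<'E'
from h import *
o=np.load("o.npz"); O,yaw=o["O"],float(o["yaw"]); R=Ro.from_euler("z",yaw).as_matrix()
st=robot.state(); t=st["tcp_pos"]; print(t, st["tool_rot"])
s=cam("scene"); f=lambda P:((proj(s,P)-[240,130])*3.6).round(0)
P=lambda *q: np.append(O,0)+R@q
print("tcp in crop",f(t)," +20up",f(t+[0,0,20]),"+40up",f(t+[0,0,40]))
for n,q in dict(barL=(-74,-112,57.5),barR=(48,-112,57.5),thumbtail=(-58,-150,40),thumbhead=(-58,-70,40),tailwallL=(-58,-180,24),tailwallR=(58,-180,24),headwallL=(-58,170,24),headwallR=(58,170,24),bladeL=(-50,49,20),bladeR=(50,49,20)).items(): print(n,f(P(*q)))
w=cam("wrist"); g=lambda P:((proj(w,P)-[270,120])*3.3).round(0)
print("wrist crop: tcp",g(t),"thumbtail up",g(P(-58,-150,40)),"down",g(P(-58,-150,30)),"head",g(P(-58,-70,40)),"barL",g(P(-74,-112,50)),g(P(-58,-118,43)))
E
```

```text
[ 480.1964146  -187.20528249   29.53238326] [3.14155597e+00 1.59516265e-05 1.66755643e+00]
tcp in crop [529. 174.]  +20up [532. 149.] +40up [535. 124.]
barL [539. 168.]
barR [369.  99.]
thumbtail [542. 147.]
thumbhead [480. 219.]
tailwallL [561. 141.]
tailwallR [408.  81.]
headwallL [251. 502.]
headwallR [ 80. 408.]
bladeL [363. 358.]
bladeR [220. 289.]
wrist crop: tcp [174. 371.] thumbtail up [174. 469.] down [174. 443.] head [175.  48.] barL [ 82. 304.] [175. 321.]
```

The thumb bar is still up and the visible fingertip covers its tail part, so the physical tip appears to be higher than the nominal TCP. I'll keep going down in small steps and watch the force.

```bash
cat >> h.py <<'E'
o=np.load("o.npz"); O,yaw=o["O"],float(o["yaw"]); R2=Ro.from_euler("z",yaw).as_matrix()[:2,:2]
W=lambda x,y,z:[*(O+R2@[x,y]),z]
def fs(n=5):
    F=[]
    for _ in range(n): robot.wait(.02); F.append(robot.state()["force"])
    F=np.mean(F,0); st=robot.state(); return st["time"],R2.T@(st["tcp_pos"][:2]-O),st["tcp_pos"][2],R2.T@F[:2],F[2]
def show(m=""):
    t,p,z,f,fz=fs(); print(m,round(t,2),"slicer",p.round(2),"z",round(z,2),"F",f.round(2),round(fz,2),flush=True); return fz
E
python3 - <<'E'
from h import *
show()
for z in np.arange(28,8,-1.5):
    hit=robot.move_linear(W(-58,-134,z),vel=20,force_limit=6)
    fz=show(hit)
    if hit or fz>6: break
E
```

```text
6.64 slicer [ -58.   -134.01] z 29.5 F [-0.29 -0.11] 0.26
False 6.97 slicer [ -58.01 -134.  ] z 27.98 F [0.06 0.09] -0.04
False 7.31 slicer [ -58.02 -134.02] z 26.49 F [0.3  0.05] -0.06
False 7.64 slicer [ -58.   -134.01] z 24.99 F [-0.06  0.06] -0.13
False 7.97 slicer [ -58.01 -133.99] z 23.49 F [ 0.12 -0.44] -0.35
False 8.31 slicer [ -58.   -133.97] z 21.97 F [-0.21  0.54] 0.12
False 8.64 slicer [ -58.   -133.99] z 20.48 F [0.17 0.19] 0.27
False 8.97 slicer [ -58.   -133.98] z 18.97 F [-0.03  0.27] -0.23
False 9.31 slicer [ -58. -134.] z 17.49 F [-0.12 -0.17] 0.01
False 9.64 slicer [ -58.01 -134.01] z 15.98 F [-0.39  0.29] -0.0
False 9.97 slicer [ -58.03 -134.01] z 14.48 F [0.23 0.24] 0.08
False 10.31 slicer [ -58.01 -133.99] z 12.97 F [ 0.11 -0.23] 0.13
False 10.64 slicer [ -58.   -134.02] z 11.49 F [ 0.12 -0.15] 0.22
False 10.97 slicer [ -58. -134.] z 9.98 F [-0.03 -0.1 ] -0.14
False 11.31 slicer [ -58.01 -133.99] z 8.47 F [-0.19 -0.1 ] 0.26
```

```bash
python3 - <<'E'
from h import *
s=cam("scene"); w=cam("wrist"); t=cam("top")
cv2.imwrite("pics/w3raw.png",w["frame"][:,:,::-1]);cv2.imwrite("pics/s3raw.png",s["frame"][:,:,::-1])
a=cv2.resize(s["frame"][120:220,330:430],(400,400),interpolation=cv2.INTER_CUBIC)
b=cv2.resize(w["frame"][160:300,250:390],(400,400),interpolation=cv2.INTER_CUBIC)
c=np.zeros((200,800,3),np.uint8); c[:,:400]=cv2.resize(t["frame"][180:240,370:490],(400,200),interpolation=cv2.INTER_CUBIC)
im=np.vstack([np.hstack([a,b]),c])
cv2.imwrite("pics/c3.png",cv2.convertScaleAbs(im[:,:,::-1],alpha=1.6,beta=15))
p=robot.state()["tcp_pos"]
for n,k,x0,y0,f in(("s",s,330,120,4),("w",w,250,160,400/140),("t",t,370,180,400/120)):
    print(n,"tcp",((proj(k,p)-[x0,y0])*f).round(),"+30",((proj(k,p+[0,0,30])-[x0,y0])*f).round(), "thumbtail",((proj(k,np.array(W(-58,-150,40)))-[x0,y0])*f).round(),"barL",((proj(k,np.array(W(-74,-112,50)))-[x0,y0])*f).round())
E
```

```text
s tcp [224. 260.] +30 [229. 221.] thumbtail [242. 204.] barL [238. 237.]
w tcp [208. 207.] +30 [209. 272.] thumbtail [209. 346.] barL [118. 192.]
t tcp [165. 141.] +30 [176. 136.] thumbtail [201. 134.] barL [148. 162.]
```

View pics/c3.png

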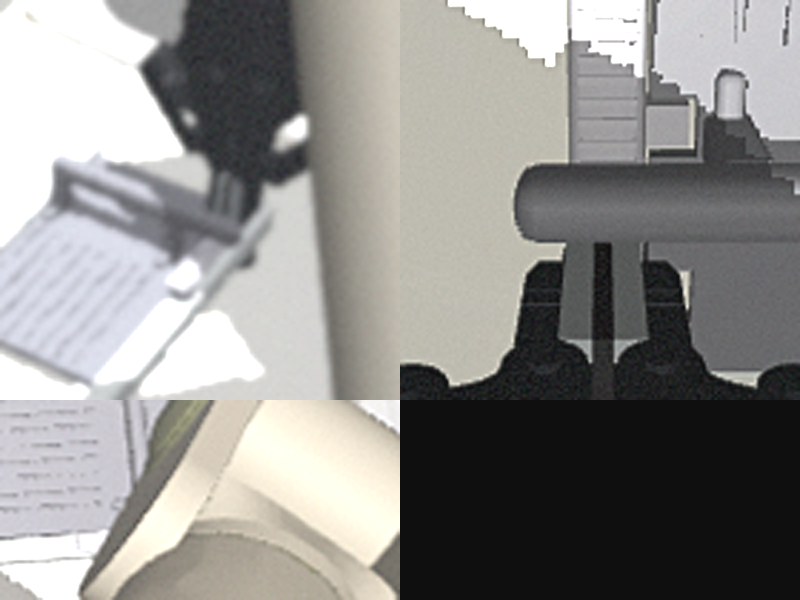

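The picture shows the fingertip still just above the thumb bar, ending about 30–38 mm above the nominal TCP, so it has not touched yet. I'll continue down under the force guard.

```bash
python3 - <<'E'
from h import *
for z in np.arange(6.5,-12,-2):
    hit=robot.move_linear(W(-58,-134,z),vel=25,force_limit=5)
    fz=show(hit)
    if hit or fz>3.5: break
print(robot.state()["effort"].round(2), robot.state()["finger_gap"])
w=cam("wrist"); cv2.imwrite("pics/w4raw.png",w["frame"][:,:,::-1])
# thumb head edge: predicted rows for catch up/down
for z in (40,35,30): print(z,proj(w,np.array(W(-58,-70,z))).round(1))
g=w["frame"].mean(2)[:, 318:327].mean(1); print([(i,int(g[i])) for i in range(110,200,2)])
E
```

```text
False 11.79 slicer [ -57.87 -134.11] z 6.63 F [ 0.2  -0.34] 1.96
False 12.12 slicer [ -57.89 -134.1 ] z 4.57 F [ 0.53 -0.83] 2.52
False 12.46 slicer [ -57.9  -134.08] z 2.56 F [ 1.12 -0.54] 3.52
[ 2.100e-01 -4.270e+01 -1.768e+01  3.000e-02  2.400e-01 -0.000e+00] 0.11436774910682257
40 [323.3 140.7]
35 [323.2 139.4]
30 [323.2 138.2]
[(110, 215), (112, 214), (114, 215), (116, 214), (118, 215), (120, 215), (122, 215), (124, 215), (126, 215), (128, 215), (130, 215), (132, 215), (134, 215), (136, 215), (138, 229), (140, 111), (142, 161), (144, 178), (146, 186), (148, 193), (150, 187), (152, 186), (154, 187), (156, 190), (158, 188), (160, 185), (162, 189), (164, 189), (166, 187), (168, 185), (170, 189), (172, 188), (174, 186), (176, 190), (178, 143), (180, 165), (182, 91), (184, 92), (186, 93), (188, 94), (190, 92), (192, 92), (194, 80), (196, 94), (198, 92)]
```

Contact came at z ≈ 8, with a spring-like slope of about 0.35 N/mm. The real tip is therefore about 32 mm behind the nominal TCP, and the catch bottoms near z ≈ -2. Pressing on to the bottom.

```bash
python3 - <<'E'
from h import *
for z in np.arange(0.5,-6,-1):
    hit=robot.move_linear(W(-58,-134,z),vel=20,force_limit=5)
    fz=show(hit)
    if hit or fz>7: break
E
```

```text
False 12.84 slicer [ -57.92 -134.08] z 0.55 F [ 0.62 -1.25] 3.45
False 13.18 slicer [ -57.92 -134.1 ] z -0.43 F [ 0.86 -1.67] 4.19
False 13.51 slicer [ -57.9  -134.09] z -1.45 F [ 0.89 -1.71] 4.36
False 13.84 slicer [ -57.91 -134.14] z -2.28 F [ 0.2  -1.26] 6.92
False 14.18 slicer [ -57.82 -134.24] z -2.65 F [-2.1  -0.43] 14.25
```

```bash
python3 - <<'E'
from h import *
robot.move_linear(W(-58,-134,-1.7),vel=20); show("relaxed")
for y in (-128,-120,-104,-94):
    hit=robot.move_linear(W(-58,y,-1.7),vel=30,force_limit=12); show(hit)
    if hit: break
else:
    hit=robot.move_linear(W(-58,-82,-1.7),vel=15,force_limit=12); show(hit)
w=cam("wrist"); s=cam("scene"); cv2.imwrite("pics/w5raw.png",w["frame"][:,:,::-1])
a=w["frame"][100:300,230:500]; b=s["frame"][120:270,300:440]
im=np.vstack([cv2.resize(a,(405,300)),cv2.resize(b,(405,300))]); cv2.imwrite("pics/c5.png",cv2.convertScaleAbs(im[:,:,::-1],alpha=1.3))
E
```

```text
relaxed 14.51 slicer [ -57.95 -134.09] z -1.73 F [ 0.78 -1.96] 4.48
False 14.94 slicer [ -58.06 -127.57] z -1.8 F [ 0.9  -0.46] 4.44
False 15.44 slicer [ -58.07 -119.72] z -1.77 F [ 0.93 -0.65] 4.17
False 16.21 slicer [ -58.05 -103.84] z -1.76 F [-0.02 -1.13] 4.33
False 16.77 slicer [-58.03 -93.77] z -1.75 F [ 0.6  -0.54] 4.64
True 17.39 slicer [-57.9  -88.38] z -1.53 F [-1.17 -2.03] 3.32
```

```bash
python3 - <<'E'
from h import *
w=cam("wrist")
for d in (0,20,40,41.5): print(d,[proj(w,np.array(W(5,-112+d+e,50.5))).round(1).tolist() for e in (6,-6)], proj(w,np.array(W(-74,-112+d,50.5))).round(1))
u=int(round(proj(w,np.array(W(5,-72,50.5)))[0])); g=w["frame"].mean(2)[:,u-2:u+3].mean(1); print(u,[(i,int(g[i])) for i in range(150,280,2)])
r=w["frame"].mean(2)
for v in (205,215): print(v,[(i,int(r[v,i])) for i in range(270,316,3)])
show()
E
```

```text
0 [[447.5, 307.9], [444.3, 327.1]] [291.9 317.5]
20 [[453.2, 273.7], [449.7, 294.6]] [290.6 284.1]
40 [[459.4, 236.2], [455.6, 259.1]] [289.3 247.7]
41.5 [[459.9, 233.3], [456.1, 256.3]] [289.2 244.8]
458 [(150, 119), (152, 118), (154, 119), (156, 119), (158, 119), (160, 119), (162, 119), (164, 119), (166, 119), (168, 119), (170, 119), (172, 119), (174, 119), (176, 119), (178, 118), (180, 119), (182, 119), (184, 119), (186, 118), (188, 119), (190, 119), (192, 119), (194, 120), (196, 119), (198, 119), (200, 119), (202, 118), (204, 118), (206, 118), (208, 118), (210, 119), (212, 118), (214, 118), (216, 118), (218, 118), (220, 128), (222, 55), (224, 58), (226, 59), (228, 59), (230, 61), (232, 38), (234, 47), (236, 52), (238, 66), (240, 85), (242, 102), (244, 106), (246, 111), (248, 120), (250, 122), (252, 117), (254, 116), (256, 115), (258, 112), (260, 47), (262, 58), (264, 57), (266, 58), (268, 58), (270, 58), (272, 58), (274, 58), (276, 58), (278, 57)]
205 [(270, 110), (273, 109), (276, 110), (279, 110), (282, 110), (285, 111), (288, 111), (291, 111), (294, 110), (297, 111), (300, 109), (303, 109), (306, 113), (309, 90), (312, 104), (315, 111)]
215 [(270, 111), (273, 110), (276, 110), (279, 109), (282, 111), (285, 109), (288, 111), (291, 110), (294, 110), (297, 110), (300, 110), (303, 110), (306, 112), (309, 85), (312, 102), (315, 108)]
 17.62 slicer [-57.91 -88.38] z -1.51 F [-1.65 -1.23] 2.59
```

The bar edges are at rows ~232–259, which puts the insert at about 40–41.5 mm, parked. Now I'll back the flank off with the catch still held, then lift.

```bash
python3 - <<'E'
from h import *
robot.move_linear(W(-58,-92,-1.7),vel=20); show("back")
robot.move_linear(W(-58,-92.5,14),vel=40); show("up")
robot.move_linear(W(-58,-93,100),vel=120); 
robot.move_linear(W(-50,-190,125),vel=150); robot.wait(.2); show("clear")
w=cam("wrist"); s=cam("scene")
for d in (38,40,41.5): print(d,[proj(w,np.array(W(5,-112+d+e,50.5))).round(1).tolist() for e in (6,-6)])
for z in (40,35,30): print(z,[proj(w,np.array(W(x,y,z))).round(1).tolist() for x,y in((-65,-150),(-51,-150),(-58,-70))])
u=int(round(proj(w,np.array(W(5,-72,50.5)))[0])); g=w["frame"].mean(2)[:,u-2:u+3].mean(1); print(u,[(i,int(g[i])) for i in range(20,110,2)])
a=cv2.resize(w["frame"][20:200,270:470],(660,594),interpolation=cv2.INTER_CUBIC); cv2.imwrite("pics/c6.png",cv2.convertScaleAbs(a[:,:,::-1],alpha=1.2))
E
```

```text
back 18.02 slicer [-58.   -91.94] z -1.67 F [-0.79  2.  ] 4.45
up 18.65 slicer [-58.17 -92.47] z 13.79 F [0.3  0.59] 0.02
clear 20.62 slicer [ -49.95 -189.53] z 125.0 F [-0.1  -0.12] -0.07
38 [[394.4, 46.1], [393.1, 63.3]]
40 [[394.6, 43.2], [393.3, 60.4]]
41.5 [[394.7, 41.0], [393.5, 58.3]]
40 [[305.2, 150.9], [321.0, 150.9], [312.4, 51.1]]
35 [[305.5, 150.0], [321.0, 150.0], [312.6, 52.1]]
30 [[305.8, 149.1], [321.0, 149.1], [312.7, 53.0]]
394 [(20, 99), (22, 104), (24, 100), (26, 89), (28, 90), (30, 94), (32, 104), (34, 102), (36, 103), (38, 104), (40, 72), (42, 85), (44, 93), (46, 100), (48, 99), (50, 97), (52, 88), (54, 73), (56, 58), (58, 17), (60, 52), (62, 52), (64, 51), (66, 52), (68, 51), (70, 51), (72, 49), (74, 107), (76, 104), (78, 102), (80, 103), (82, 102), (84, 103), (86, 102), (88, 103), (90, 103), (92, 103), (94, 102), (96, 102), (98, 102), (100, 101), (102, 102), (104, 101), (106, 101), (108, 102)]
```

View pics/c6.png

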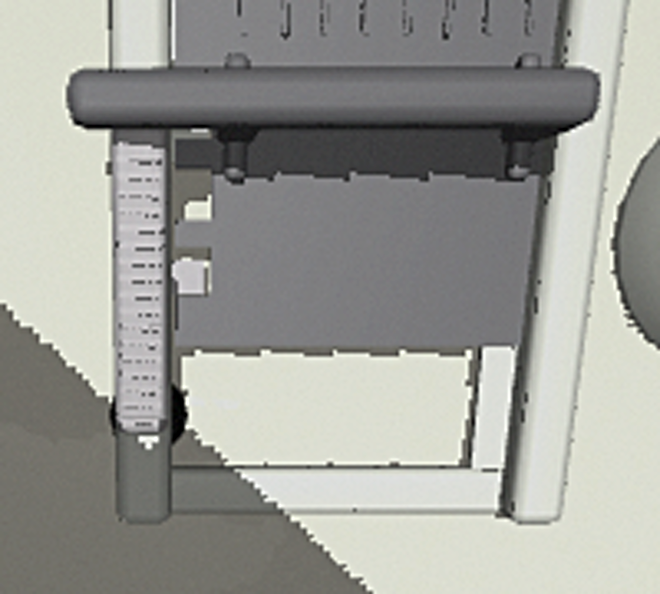

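The insert sits at about 41 mm and the tooth fills the tail-most (parked) notch at crop (192,275). To confirm the catch is fully up, I'll return to the first wrist pose and compare the thumb bar with the first image.

```bash
python3 - <<'E'
from h import *
robot.move_joints([-6.85192257e-01,4.52666194e-01,1.48383950,5.74508084e-06,1.20505869,-7.80763110e-01]); robot.wait(.4)
w=cam("wrist"); a=dict(np.load("w1.npz"))["frame"].astype(np.float32).mean(2); b=w["frame"].astype(np.float32).mean(2)
cv2.imwrite("pics/w7raw.png",w["frame"][:,:,::-1])
print("tcp",robot.state()["tcp_pos"],robot.state()["time"])
for n,(r0,r1,c0,c1) in dict(thumbtail=(105,139,299,318),wall=(142,168,298,318),rightwall=(105,168,418,440)).items():
    print(n,"diff",np.abs(a-b)[r0:r1,c0:c1].mean(),cv2.phaseCorrelate(a[r0:r1,c0:c1].copy(),b[r0:r1,c0:c1].copy()))
print(a[126:138,305:313].mean(1).round(),b[126:138,305:313].mean(1).round())
print("pred rows",[proj(w,np.array(W(-58,-150,z)))[1].round(1) for z in (40,33.5,30)])
E
```

```text
tcp [ 498.83968858 -257.33442052  130.01298865] 21.4167
thumbtail diff 12.817337 ((-0.08814789812122648, -0.21445302199016325), 0.9136059873633915)
wall diff 5.8230767 ((-0.6580032171380363, 0.22315747997946822), 1.017045368971648)
rightwall diff 13.675084 ((-0.12195642151549535, 0.03363295313409509), 0.8832280033578476)
[160. 156. 159. 143. 139. 113.  72.  94. 192. 191. 187. 186.] [153. 158. 165. 117. 145. 122.  64.  75. 175. 185. 182. 181.]
pred rows [np.float64(132.2), np.float64(131.5), np.float64(131.1)]
```

```bash
python3 -c "
from bench import robot
print(robot.job_done())"
```

```text
the job is handed in; nothing more can be done
None
```

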